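Re-pin the stop of a slicing guide

ROBOT

A 6-joint arm with a two-finger parallel gripper is mounted at the origin on the work surface; the furniture and walls round the work are solid. World frame = base frame: x ahead of the robot, y to its left, z up, the work surface at z = 0. Lengths are in mm, angles in rad, forces in N, time in s.
With the tool pointing down it reaches from about 300 to 850 mm from the base axis. Payload 5.4 kg.
Tool frame: the origin (TCP) lies midway between the tips of the shut fingers; the grasp point (between the pads) lies 19 mm behind it; z points along the fingers, y is the line along which they close (so a half turn about z gives the same grasp; the last joint's range is limited). The gripper opens to 85 mm and grips with 20 to 120 N. Pads are 22 mm wide; open, the fingers measure 114 mm over their backs; the gripper's body (76 mm by 85 mm) begins 54 mm behind the grasp point. The pads swing forward as they close: fully open they stand 13 mm farther back than shut.
Start: joints at [1.124, 0.158, 1.597, -0, 1.386, -0.21], TCP at [134.902, 558.934, 231.299] pointing down, gripper open.
Joint ranges: [-2.91, 2.91], [-0.94, 2.29], [0.18, 2.7], [-1.29, 4.43], [0.17, 2.64], [-3, 3]. Speed limits (rad/s): [2.57, 2.57, 3.14, 3.14, 3.14, 3.14].

INTERFACE

Orientations are given as [roll, pitch, yaw] about the fixed x, y, z axes, in that order (R = Rz(yaw) Ry(pitch) Rx(roll)).
In Python, from bench import manip gives the robot as it stands.
- The arm moves only by the tool move_arm, never from a script. Its argument "commands" is text: rows parted by semicolons, each of 4 numbers parted by spaces: the shift along the tool's x, y, z in units of 50 mm (1.0 is 50 mm), then the turn about the tool's z in units of 8 degrees (1.0 is 8 degrees). A call has exactly 8 rows; each row is the pose to reach, as a shift and turn from the pose commanded when the call began, along the tool's axes at that moment; what a row does not reach only later rows make up. A row lasts 1/10 s, in which the tool goes at most 50 mm and 8.59 degrees, less where a joint would pass 70% of its speed; a pose out of reach is approached as far as the arm can. A call with a gripper value outside its range is refused whole. "hand" is the opening, from -1 (shut) to 1 (fully open), set as the call begins (left out, the last holds). The fingers move at their own pace and stop on an object; "force" is the grip in N (left out, the last holds). Time passes only in rows, so rows that repeat a pose let the fingers close, or fill a call up. It gives the time, the measured TCP pose, the force, the opening and the grip force at its end, in the units of the state.
- manip.observe(): the state, without advancing time (a new reading comes with each control period).
- manip.camera(name): name is "scene" or "top" or "wrist"; returns (picture, depth): 480x640x3 uint8, blue, green, red; 480x640 float32, mm along the optical axis (not along the pixel's ray), 0 where there is no reading.
- manip.calibration(name): a dict with "vertical_fov" (degrees; the focal length in pixels is half the picture's height over the tangent of half this angle, whatever the lens; pixels are square), "cx", "cy" (the principal point, pixels), "rvec" (rotation vector, rad) and "tvec" (3), from world to camera coordinates, as OpenCV has them; the wrist camera has in their place "hand_eye" (4x4, takes a point from camera to tool coordinates, whose origin is the TCP and whose axes are the flange's). Camera axes: x right, y down, z forward; pixel columns grow to the right and rows downward; lengths in mm; the calibration is good to about 2 mm. A picture is of the moment at which its call begins: read the wrist's pose just before it. calibration takes no time and is no camera call.
- manip.finish_job(): hands the job in; it is judged then, once.
The state is a dict: "time": time; "joints": joint angles; "dq": joint speeds; "joint_efforts": joint torques, N m; "tcp_pos": TCP position; "eef_rot": TCP orientation; "force": force on the tool from outside, world axes, zero at the start; "wrist_torque": the same for the moment, N m; "grip_width": finger opening in mm; "grasp_force": force on a finger pad.
Only numpy, scipy, OpenCV 4.12 (cv2) and the standard library are available. Lean on these libraries where they do the work, as an engineer would, in place of code of your own. Each camera call takes 0.05 s, during which the arm holds its last target. There are 200 camera calls.

TASK

The metal stop of the slicing guide is pinned at its wide setting. Pull the spring-detented pin up out of its socket, slide the stop along to the other socket, nearer the knife slot, and push the pin down through the stop and that socket until it clicks and its flange sits fully home on the stop; then let go. How far along the other socket was clamped is only roughly known, so feel for its hole gently, never forcing the pin, and leave the butter, the salt shaker and the jam jar where they are.

Things in the scene. Friction and masses are not known exactly. Their poses are not given: they have to be found in the camera images.
- guide: Slicing guide fixed to the worktop: wooden board 16 mm high, from x = -45 to 115, y = -80 to 120 mm in its frame; along x = 0 runs a channel with two steel socket blocks. Origin on the worktop, under the line of the sockets, between them; y = the stop's travel, z up. Pushing or levering the pin against it much harder than 25 N is too rough.
- near_hole (a point): Mouth of the near socket's hole (guide's y = -30 mm), 32 mm above the worktop, where the pin sits at the start. Both holes are upright, 13.5 mm wide, with plain edges, open down to 3 mm above the worktop. Two sprung balls in each, 10 mm below the mouth, catch the pin's groove: pulling out takes about 13 N, pushing in 5 to 10 N before the pin snaps home.
- search_start (a point): Where to begin feeling for the other hole: guide's x = 0, y = +18 mm, 32 mm above the worktop. The other hole is not measured: it lies on x = 0, 4 to 32 mm farther along the guide's +y than this, in the middle of its block, 72 mm long, 36 mm wide, flat on top, which does not yield. Off the hole the pin's tip stops on that top, 32 mm up. Between the two blocks is an open gap.
- knife_slot (a point): Middle of the knife slot, 49 mm above the worktop, between four wooden uprights of that height at the guide's y = 58 to 78 mm, x = 35 to 115 mm. Nothing else on the guide is higher than the stop, apart from the pin.
- stop (a joint): Travel in m of the stop along the guide's +y: 0 where it is pinned at the start, 0.052 to 0.080 when over the other hole; range -0.002 to 0.086. It slides with about 1.5 N of friction and stays where it is left.
- stop_hole (a point): Centre of the top mouth of the stop's hole, 50 mm above the worktop. The stop is an aluminium saddle, 60 mm (guide's x) by 44 mm (y), flat top at 50 mm, underside at 34 mm (2 mm over the socket blocks), with an upright hole 13.5 mm wide through it; a stop plate 8 mm thick, no higher, reaches out to the guide's +x.
- pin_head (a point): Centre of the pin's head, 60 mm above its tip; z up along the pin. Black round head 24 mm wide, from 44 to 74 mm above the tip (button on top to 77); flange 32 mm wide with underside 40 mm above the tip; round shank 12 mm with a groove; nose tapers to 10.4 mm over the last 2.5 mm. Loose steel, about 90 g. At the start it is fully home.
- pin: The pin; origin at its tip, z up along it. Fully home, the flange rests on the stop and the tip is 10 mm above the worktop. With the tip 34 to 46 mm above the worktop the pin is clear of the sockets but still in the stop's hole, so it can drag the stop along.
- butter: wrapped block of butter, 73 x 102 x 37 mm, lying on the worktop to the right of the guide; origin at the centre of its underside. Leave it alone.
- salt_shaker: glass salt shaker, 44 mm wide, 90 mm high, to the right of the guide; origin at the centre of its underside. Leave it alone.
- jam_jar: jam jar, 65 mm wide, 94 mm high, between guide and robot; origin at the centre of its underside. Leave it alone.
There are look-alikes about, which are no part of the job. What is shaped like the pin but purple is not meant.

How it is judged:
By the outcome, as a careful person would: the job done as asked, in the order asked, and still so for the second after the job is handed in, with the robot touching nothing.
It also fails if it takes over 70 s, if anything falls off the work surface, if the arm or the gripper's body presses on something with over 40 N, if the wrist force passes 120 N, or if a joint passes its speed limit or range.

## Working session

There is one attempt and no reset: what is moved stays moved. The work goes in short steps, Python scripts to look and compute and a tool call to move; the robot and the scene stay as the last step left them, time stands still between calls to the robot, and variables do not carry over. Pictures are saved under pics/ and viewed, at most 10 in all, crops included, and the job is handed in when it is done.

Besides the shell and the picture viewer there is one more tool, called as a command line: name --argument value ..., lists and objects as JSON in quotes. move_arm: Moves the arm, as the interface text tells. Its arguments: {"type":"object","properties":{"commands":{"type":"string"},"hand":{"type":"number"},"force":{"type":"number"}},"required":["commands"]}

```bash
mkdir -p pics; cat > h.py <<'E'
import numpy as np,cv2
from bench import manip
from scipy.spatial.transform import Rotation as R
def cam(n):
    s=manip.observe();c=manip.calibration(n);im,d=manip.camera(n)
    f=240/np.tan(np.radians(c["vertical_fov"])/2)
    if n=="wrist":
        T=np.eye(4);T[:3,:3]=R.from_euler('xyz',s["eef_rot"]).as_matrix();T[:3,3]=s["tcp_pos"];M=T@np.array(c["hand_eye"])
    else:
        M=np.eye(4);r=cv2.Rodrigues(np.array(c["rvec"],float))[0];M[:3,:3]=r.T;M[:3,3]=-r.T@np.array(c["tvec"],float).ravel()
    return im,d,f,c["cx"],c["cy"],M,c
def pts(d,f,cx,cy,M):
    v,u=np.mgrid[:480,:640]
    P=np.stack([(u-cx)/f*d,(v-cy)/f*d,d],-1)
    return P@M[:3,:3].T+M[:3,3]
E
python3 - <<'E'
from h import *
for n in ["top","scene"]:
    im,d,f,cx,cy,M,c=cam(n)
    cv2.imwrite(f"pics/{n}1.png",im);np.save(n+".npy",pts(d,f,cx,cy,M));print(n,f,c,M[:3,3])
s=manip.observe();print(s)
E
```

```text
top 488.2688779789383 {'vertical_fov': 52.35122884809688, 'cx': 319.9250054025899, 'cy': 248.68085502393825, 'rvec': array([ 2.13117238, -2.15252711,  0.14809556]), 'tvec': array([-97.13762647, 513.08081024, 863.5695129 ])} [ 380.97221282 -108.79027816  928.15127451]
scene 616.2233606964035 {'vertical_fov': 42.55875956370069, 'cx': 318.6248221497022, 'cy': 230.3883562334919, 'rvec': array([ 1.86811577, -1.03149172,  0.60615813]), 'tvec': array([-358.08033489,  259.21009845,  558.37203177])} [-115.71774452 -497.57003809  496.20982259]
{'time': 0.1, 'joints': array([ 1.12389563e+00,  1.58978042e-01,  1.59808697e+00, -1.11044835e-05,
        1.38623039e+00, -2.10093022e-01]), 'dq': array([ 0.00014019,  0.00024678, -0.0030237 ,  0.00060202, -0.00276428,
        0.00083798]), 'joint_efforts': array([-4.38636780e-04, -3.96994257e+01, -3.32334244e+01, -2.85101323e-04,
        4.32442379e-03, -3.22650953e-05]), 'tcp_pos': array([134.67646803, 558.44961701, 230.42954005]), 'eef_rot': array([-3.13992507e+00, -3.44437586e-04,  2.90478674e+00]), 'force': array([ 0.32635593, -0.93671543,  0.23759729]), 'wrist_torque': array([-0.00925896, -0.01723595, -0.01063578]), 'grasp_force': 0.0, 'grip_width': 85.08251267227003}
```

View pics/top1.png

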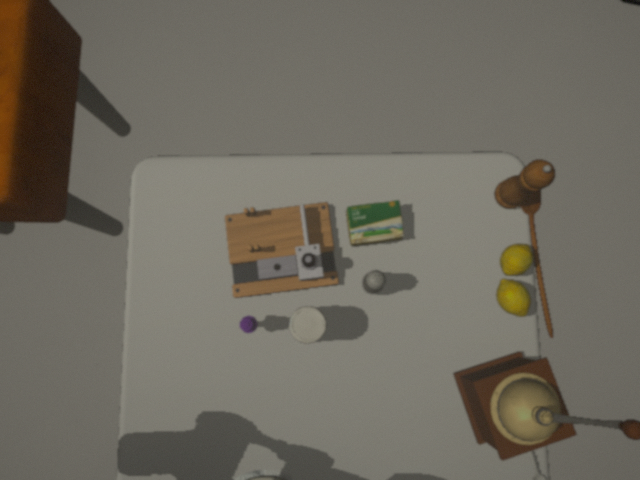

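View pics/scene1.png

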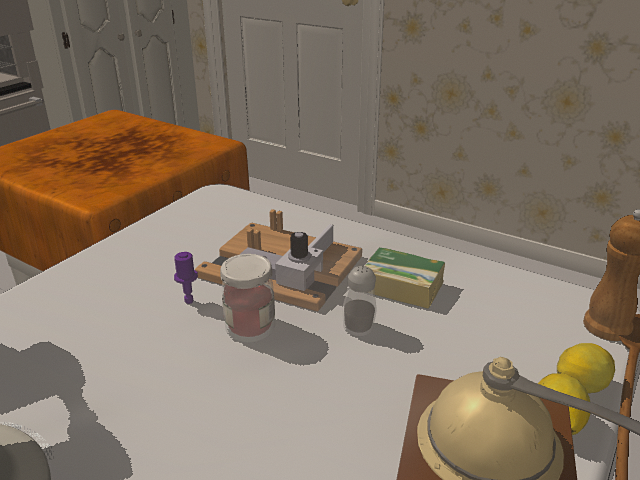

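The top view shows the pin head near (308,260) on the stop. A dark spot near (277,267) looks like the far socket's hole. The purple look-alike is at (248,324), the jar at (307,324) and the shaker at (374,281). I'll enlarge the guide.

```bash
python3 - <<'E'
from h import *
im=cv2.imread("pics/top1.png")
cv2.imwrite("pics/crop1.png",cv2.resize(im[195:305,215:350],None,fx=5.4,fy=5.4,interpolation=cv2.INTER_CUBIC))
P=np.load("top.npy")
for n,(u,v) in dict(head=(308,260),hole=(277,267),block=(268,268),stopc=(318,268),bl=(234,295),br=(337,286),tl=(227,213),tr=(330,205)).items(): print(n,P[v,u].round(1))
z=P[...,2]
m=(z>75)&(z<100); m[:240]=0;m[290:]=0;m[:,:280]=0;m[:,340:]=0
print("head",P[m].mean(0),m.sum(), P[m].min(0),P[m].max(0))
m=(z>44)&(z<56); m[:235]=0;m[290:]=0;m[:,:290]=0;m[:,328:]=0
q=P[m];print("stop",cv2.minAreaRect(q[:,:2].astype(np.float32)),q[:,2].mean())
m=(z>8)&(z<24);m[:195]=0;m[305:]=0;m[:,:215]=0;m[:,343:]=0
q=P[m];print("board",cv2.minAreaRect(q[:,:2].astype(np.float32)),q[:,2].mean())
E
```

```text
head [485.  -81.7  87.5]
hole [482.7 -19.8   2.9]
block [477.7  -6.1  33. ]
stopc [474.9 -98.5  50.5]
bl [429.7  59.2  14.6]
br [ 4.455e+02 -1.337e+02  1.000e-01]
tl [589.8  78.3  -0.7]
tr [ 603.7 -122.4   -1.8]
head [487.26338435 -81.37274459  84.29727631] 142 [476.57027295 -92.09405423  79.56045303] [498.07265411 -71.01369007  89.32925818]
stop ((497.096435546875, -79.90653991699219), (78.98966979980469, 43.7745475769043), 6.979753494262695) 50.250309863964056
board ((516.678955078125, -26.9537353515625), (160.5576171875, 200.17178344726562), 6.931872367858887) 15.914649653266942
```

View pics/crop1.png

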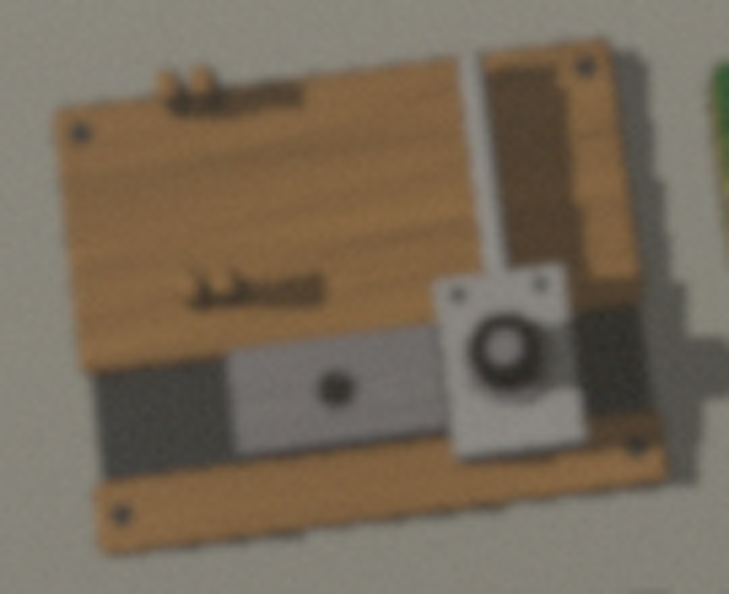

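The far hole is visible at crop (336,388), which is full-image (277.2,266.9). The block's left edge is centred near crop (232,403). I'll work out their positions in the guide's frame and the first move.

```bash
cat >> h.py <<'E'
ex=np.array([np.cos(np.radians(6.95)),np.sin(np.radians(6.95))]);ey=np.array([-ex[1],ex[0]])
O=np.array([516.7,-27.0])-35*ex-20*ey
def G(p): q=np.array(p[:2])-O; return np.round([q@ex,q@ey],1)
def W(x,y): return O+x*ex+y*ey
def to(x,y,z,yaw=187.0):
    s=manip.observe();r=R.from_euler('xyz',s["eef_rot"])
    d=r.inv().apply(np.array([x,y,z])-s["tcp_pos"])
    t=-(yaw-np.degrees(s["eef_rot"][2])+180)%360-180
    t=-((yaw-np.degrees(s["eef_rot"][2])+180)%360-180)
    print("units",np.round(d/50,3),"turn",round(t/8,3),"t",s["time"],"tcp",s["tcp_pos"].round(1),np.degrees(s["eef_rot"]).round(2))
E
python3 - <<'E'
from h import *
c=manip.calibration("top");f=488.269
r=cv2.Rodrigues(np.array(c["rvec"]))[0];C=-r.T@np.array(c["tvec"])
def at(u,v,z):
    k=r.T@np.array([(u-c["cx"])/f,(v-c["cy"])/f,1]);return C+k*(z-C[2])/k[2]
for n,u,v,z in [("hole",336,388,32),("edge",232.5,403,32),("head",507,349,86),("stopTL",436,280,50),("stopBR",587,437,50)]:
    p=at((u+.0)/5.4+215-.4,v/5.4+195-.4,z);print(n,p.round(1),G(p))
print(W(0,-30)); to(*W(0,-30),150)
E
```

```text
hole [480.5 -22.3  32. ] [-0.4 29. ]
edge [475.7  13.1  32. ] [-0.8 64.7]
head [486.6 -82.6  86. ] [ -1.6 -31.5]
stopTL [514.8 -57.6  50. ] [ 29.4 -10.2]
stopBR [ 461.2 -108.    50. ] [-29.9 -53.7]
[488.00733249 -80.86771604]
units [ -9.87  -10.769   1.623] turn -2.571 t 0.1 tcp [134.7 558.4 230.4] [-1.7990e+02 -2.0000e-02  1.6643e+02]
```

move_arm --commands "-0.6 -0.65 0 -0.3; -1.2 -1.3 0 -0.6; -1.8 -1.95 0 -0.9; -2.4 -2.6 0 -1.2; -3.0 -3.25 0 -1.5; -3.6 -3.9 0 -1.8; -4.2 -4.6 0 -2.1; -4.9 -5.3 0 -2.4" --hand 0.3 --force 80

```text
time: 0.9
tcp_pos: [310.8, 242.3, 231.0]
eef_rot: [3.141, -0.0, -3.04]
force: [0.6, 0.4, 0.5]
grip_width: 55.2
grasp_force: 0.0
```

```bash
python3 -c "
from h import *
to(*W(0,-30),150)"
```

```text
units [-2.873 -6.789  1.619] turn -0.151 t 0.9 tcp [310.8 242.3 231. ] [ 1.7999e+02 -1.0000e-02 -1.7421e+02]
```

move_arm --commands "-0.35 -0.85 0.1 -0.1; -0.7 -1.7 0.3 -0.1; -1.1 -2.55 0.5 -0.1; -1.5 -3.4 0.7 -0.1; -1.9 -4.25 0.9 -0.1; -2.2 -5.1 1.1 -0.1; -2.5 -5.9 1.2 -0.1; -2.8 -6.7 1.2 -0.1"

```text
time: 1.7
tcp_pos: [482.6, -77.3, 169.8]
eef_rot: [3.14, -0.002, -3.03]
force: [1.2, -0.3, -0.7]
grip_width: 55.5
grasp_force: 0.0
```

move_arm --commands "0 0 0 0; 0 0 0 0; 0 0 0 0; 0 0 0 0; 0 0 0 0; 0 0 0 0; 0 0 0 0; 0 0 0 0"

```text
time: 2.5
tcp_pos: [483.1, -75.6, 171.4]
eef_rot: [-3.142, 0.0, -3.029]
force: [-0.4, -0.3, -0.5]
grip_width: 55.5
grasp_force: 0.0
```

```bash
python3 - <<'E'
from h import *
to(*W(0,-30),150)
im,d,f,cx,cy,M,c=cam("wrist")
P=pts(d,f,cx,cy,M);z=P[...,2]
q=P[(d>0)&(z>8)&(z<24)&(np.hypot(P[...,0]-510,P[...,1]+27)<160)];print("board",len(q),cv2.minAreaRect(q[:,:2].astype(np.float32)))
m=(d>0)&(z>77)&(z<92)&(np.hypot(P[...,0]-487,P[...,1]+81)<25);q=P[m];print(len(q),q.min(0),q.max(0),q.mean(0),G(q.mean(0)))
m=(d>0)&(z>45)&(z<53)&(np.hypot(P[...,0]-487,P[...,1]+81)<45);q=P[m];print("stop",len(q));
if len(q): print(cv2.minAreaRect(q[:,:2].astype(np.float32)),q[:,2].mean())
cv2.imwrite("pics/w1.png",im);np.save("w.npy",P)
E
```

```text
units [-0.086 -0.116  0.427] turn -0.069 t 2.5 tcp [483.1 -75.6 171.4] [-1.8000e+02  1.0000e-02 -1.7355e+02]
board 27812 ((492.27630615234375, -60.292083740234375), (214.78857421875, 258.02386474609375), 6.9817280769348145)
1088 [475.82673674 -92.97398768  77.09138575] [498.75213543 -69.70660533  87.15240926] [486.3219487  -81.32973259  82.85355454] [ -1.7 -30.3]
stop 3774
((494.5032653808594, -80.44940185546875), (74.42731475830078, 44.16437530517578), 7.18373441696167) 48.86061755944604
```

View pics/w1.png

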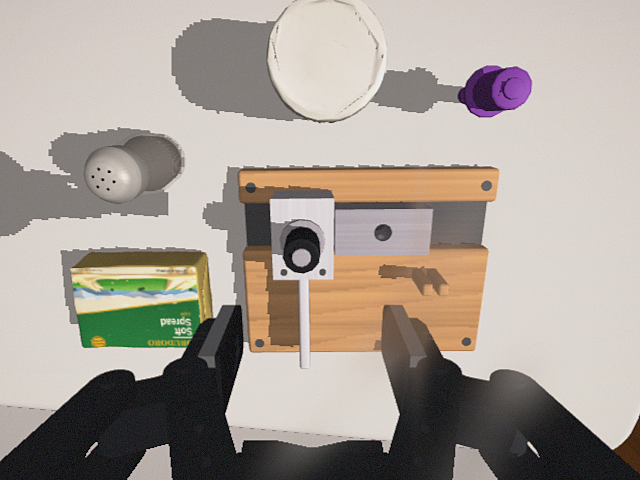

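The wrist view shows the pin's button at (302,257) and the far hole at (383,233). The stop's corners are at (270,199), (333,197), (333,279) and (272,278), and the socket block runs from (333,207) to (433,255).

```bash
python3 - <<'E'
from h import *
im,d,f,cx,cy,M,c=cam("wrist")
def at(u,v,z):
    k=M[:3,:3]@np.array([(u-cx)/f,(v-cy)/f,1]);return M[:3,3]+k*(z-M[2,3])/k[2]
for n,u,v,z in [("hole",383,232.5,32),("button",302,257.5,87),("bE",432,233,32)]: p=at(u,v,z);print(n,p.round(1),G(p))
p=np.mean([at(u,v,50) for u,v in [(270,199),(333,197),(333,279),(272,278)]],0);print("stop",p,G(p))
for z,(u,v) in [(16,(239,171)),(16,(498,168)),(16,(475,351)),(16,(250,351))]: p=at(u,v,z);print(p.round(1),G(p))
to(487.0,-81.2,75)
E
```

```text
hole [480.3 -21.6  32. ] [-0.5 29.8]
button [486.9 -80.4  87. ] [ -1.1 -29.4]
bE [476.5  14.8  32. ] [ 0.2 66.4]
stop [486.95308422 -81.2900012   50.        ] [ -1.1 -30.3]
[ 449.2 -133.7   16. ] [-44.9 -77.7]
[425.1  59.2  16. ] [-45.5 116.6]
[582.   79.9  16. ] [112.7 118.2]
[ 604.1 -115.5   16. ] [111.  -78.4]
units [-0.066 -0.117  1.926] turn -0.071 t 2.6 tcp [483.1 -75.7 171.3] [-180.      0.   -173.56]
```

move_arm --commands "-0.07 -0.1 0.3 -0.07; -0.07 -0.11 0.7 -0.07; -0.07 -0.11 1.1 -0.07; -0.07 -0.11 1.5 -0.07; -0.07 -0.11 1.8 -0.07; -0.07 -0.11 2.05 -0.07; -0.07 -0.11 2.2 -0.07; -0.07 -0.11 2.28 -0.07"

```text
time: 3.4
tcp_pos: [487.1, -80.8, 56.8]
eef_rot: [3.141, -0.0, -3.02]
force: [0.8, 0.1, 0.2]
grip_width: 55.5
grasp_force: 0.0
```

move_arm --commands "0 0 0 0; 0 0 0 0; 0 0 0 0; 0 0 0 0; 0 0 0 0; 0 0 0 0; 0 0 0 0; 0 0 0 0" --hand -0.3 --force 20

```text
time: 4.2
tcp_pos: [487.2, -80.9, 57.3]
eef_rot: [-3.142, 0.0, -3.02]
force: [-0.3, -0.0, 0.3]
grip_width: 29.7
grasp_force: 0.0
```

```bash
python3 - <<'E'
from h import *
to(487,-81.2,57)
im=cam("wrist")[0];cv2.imwrite("pics/w2.png",im)
E
```

```text
units [ 0.005 -0.006  0.006] turn -0.001 t 4.2 tcp [487.2 -80.9  57.3] [-180.      0.   -173.01]
```

View pics/w2.png

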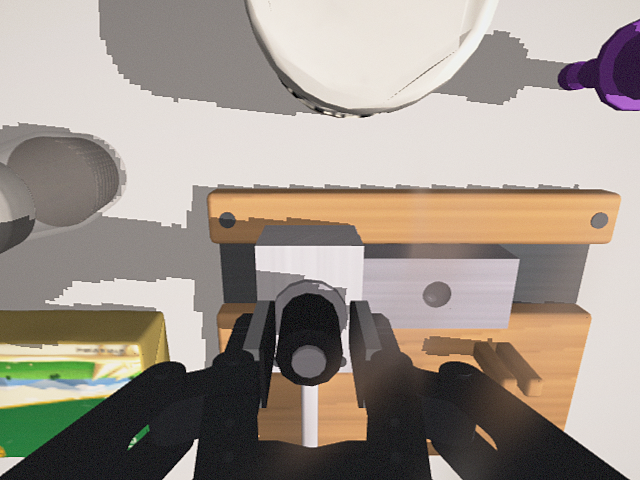

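The pin's head at (309,358) sits centrally between the pads, clear of the flange. I'll close gently.

move_arm --commands "0 0 0 0; 0 0 0 0; 0 0 0 0; 0 0 0 0; 0 0 0 0; 0 0 0 0; 0 0 0 0; 0 0 0 0" --hand -0.6 --force 25

```text
time: 5.05
tcp_pos: [487.3, -81.0, 57.4]
eef_rot: [-3.141, 0.0, -3.019]
force: [0.2, -1.6, 3.0]
grip_width: 23.1
grasp_force: 24.7
```

move_arm --commands "0 0 0 0; 0 0 0 0; 0 0 -0.03 0; 0 0 -0.06 0; 0 0 -0.1 0; 0 0 -0.14 0; 0 0 -0.18 0; 0 0 -0.22 0" --hand -0.9 --force 80

```text
time: 5.85
tcp_pos: [486.7, -80.8, 67.4]
eef_rot: [3.141, -0.001, -3.02]
force: [2.4, -4.2, -7.2]
grip_width: 21.4
grasp_force: 79.9
```

move_arm --commands "0 0 -0.05 0; 0 0 -0.1 0; 0 0 -0.15 0; 0 0 -0.2 0; 0 0 -0.26 0; 0 0 -0.32 0; 0 0 -0.37 0; 0 0 -0.37 0"

```text
time: 6.65
tcp_pos: [487.5, -80.8, 87.3]
eef_rot: [-3.141, 0.001, -3.019]
force: [-1.4, -0.5, -1.0]
grip_width: 21.6
grasp_force: 81.1
```

```bash
python3 - <<'E'
from h import *
s=manip.observe();print(s["force"],s["wrist_torque"])
x,y=W(0,30);to(*(np.array([487,-81])+59.7*ey),s["tcp_pos"][2])
im=cam("wrist")[0];cv2.imwrite("pics/w3.png",im)
im=cam("scene")[0];cv2.imwrite("pics/s3.png",cv2.resize(im[180:330,170:390],None,fx=3.6,fy=3.6))
E
```

```text
[-1.40751124 -0.52254665 -0.96005362] [-0.03312187 -0.02303812  0.03015222]
units [ 0.009  1.191 -0.   ] turn -0.001 t 6.65 tcp [487.5 -80.8  87.3] [-1.7999e+02  4.0000e-02 -1.7300e+02]
```

View pics/s3.png

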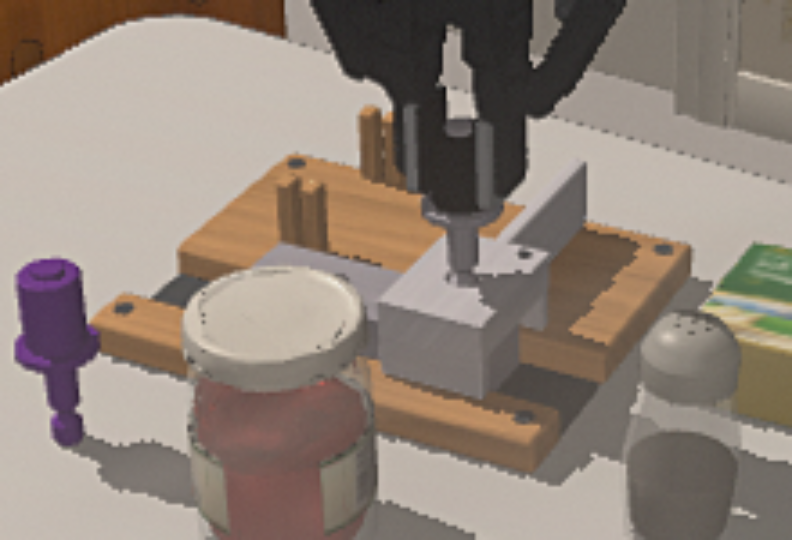

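The pin is up with its tip about 40 mm high, clear of the sockets, upright and still in the stop's hole. I'll drag it along.

move_arm --commands "0 0.1 0 0; 0 0.3 0 0; 0 0.5 0 0; 0 0.7 0 0; 0 0.9 0 0; 0.01 1.05 0 0; 0.01 1.15 0 0; 0.01 1.19 0 0"

```text
time: 7.55
tcp_pos: [479.6, -21.2, 86.9]
eef_rot: [3.142, 0.0, -3.019]
force: [1.8, -1.0, -1.3]
grip_width: 21.4
grasp_force: 81.1
```

move_arm --commands "0 0 0.02 0; 0 0 0.05 0; 0 0 0.07 0; 0 0 0.09 0; 0 0 0.11 0; 0 0 0.12 0; 0 0 0.13 0; 0 0 0.13 0"

```text
time: 8.35
tcp_pos: [479.3, -21.8, 80.2]
eef_rot: [3.141, -0.0, -3.02]
force: [0.1, -0.8, -1.2]
grip_width: 21.6
grasp_force: 81.1
```

```bash
python3 - <<'E'
from h import *
s=manip.observe();print(s["force"],s["wrist_torque"])
to(*(np.array([487,-81])+59.7*ey),s["tcp_pos"][2])
E
```

```text
[ 0.09660008 -0.76860151 -1.2428369 ] [0.019476   0.01946914 0.03474688]
units [-0.009  0.001 -0.   ] turn -0.001 t 8.35 tcp [479.3 -21.8  80.2] [ 1.7999e+02 -2.0000e-02 -1.7301e+02]
```

move_arm --commands "-0.01 0 0.01 0; -0.01 0 0.02 0; -0.01 0 0.03 0; -0.01 0 0.04 0; -0.01 0 0.05 0; -0.01 0 0.05 0; -0.01 0 0.05 0; -0.01 0 0.05 0"

```text
time: 9.15
tcp_pos: [480.0, -21.8, 77.8]
eef_rot: [-3.142, 0.0, -3.02]
force: [-0.6, -0.5, -1.1]
grip_width: 21.6
grasp_force: 81.0
```

move_arm --commands "0 0 0.01 0; 0 0 0.02 0; 0 0 0.03 0; 0 0 0.04 0; 0 0 0.05 0; 0 0 0.06 0; 0 0 0.06 0; 0 0 0.06 0"

```text
time: 9.95
tcp_pos: [479.9, -21.8, 74.8]
eef_rot: [3.142, -0.0, -3.02]
force: [0.2, 0.1, -0.4]
grip_width: 21.7
grasp_force: 81.0
```

move_arm --commands "0 0 0.03 0; 0 0 0.06 0; 0 0 0.09 0; 0 0 0.12 0; 0 0 0.15 0; 0 0 0.18 0; 0 0 0.2 0; 0 0 0.2 0"

```text
time: 10.75
tcp_pos: [479.7, -21.7, 64.2]
eef_rot: [3.141, -0.0, -3.02]
force: [0.0, 1.6, -3.0]
grip_width: 21.8
grasp_force: 81.1
```

move_arm --commands "0 0 0.03 0; 0 0 0.05 0; 0 0 0.07 0; 0 0 0.09 0; 0 0 0.11 0; 0 0 0.13 0; 0 0 0.145 0; 0 0 0.15 0"

```text
time: 11.55
tcp_pos: [479.8, -21.9, 57.6]
eef_rot: [3.142, -0.001, -3.019]
force: [-3.4, -0.4, 5.5]
grip_width: 21.8
grasp_force: 81.8
```

move_arm --commands "0 0 0 0; 0 0 0 0; 0 0 0 0; 0 0 0 0; 0 0 0 0; 0 0 0 0; 0 0 0 0; 0 0 0 0"

```text
time: 12.35
tcp_pos: [479.8, -21.9, 57.7]
eef_rot: [-3.141, -0.0, -3.019]
force: [-2.2, -0.1, 5.6]
grip_width: 21.3
grasp_force: 81.7
```

move_arm --commands "0 0 0.005 0; 0 0 0.01 0; 0 0 0.015 0; 0 0 0.02 0; 0 0 0.02 0; 0 0 0.02 0; 0 0 0.02 0; 0 0 0.02 0"

```text
time: 13.15
tcp_pos: [479.9, -21.9, 57.6]
eef_rot: [-3.141, -0.001, -3.019]
force: [-7.4, -0.5, 13.6]
grip_width: 21.6
grasp_force: 82.8
```

```bash
python3 - <<'E'
from h import *
print(manip.observe()["force"])
im=cam("scene")[0];cv2.imwrite("pics/s4.png",cv2.resize(im[200:310,190:360],None,fx=4.7,fy=4.7))
E
```

```text
[-7.442419   -0.54363764 13.57054561]
```

View pics/s4.png

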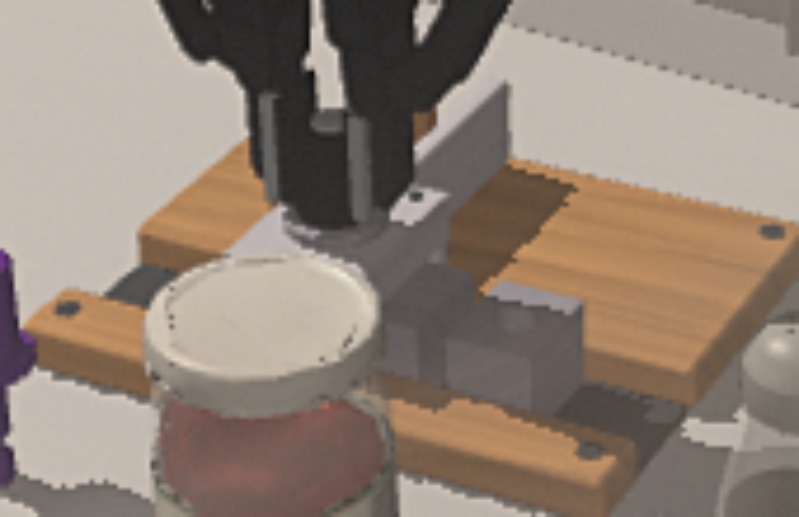

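The pin's flange appears flat on the stop at about (335,235) in the crop. Extra travel meets a hard stop. I'll check the detent with a gentle upward pull, below 13 N.

move_arm --commands "0 0 -0.01 0; 0 0 -0.02 0; 0 0 -0.03 0; 0 0 -0.035 0; 0 0 -0.04 0; 0 0 -0.045 0; 0 0 -0.045 0; 0 0 -0.045 0"

```text
time: 14.0
tcp_pos: [479.7, -21.8, 58.2]
eef_rot: [3.141, -0.0, -3.02]
force: [0.4, -0.5, -5.2]
grip_width: 21.7
grasp_force: 80.9
```

move_arm --commands "0 0 0.015 0; 0 0 0.03 0; 0 0 0.045 0; 0 0 0.05 0; 0 0 0.05 0; 0 0 0.05 0; 0 0 0.05 0; 0 0 0.05 0"

```text
time: 14.8
tcp_pos: [480.0, -21.8, 57.6]
eef_rot: [3.142, -0.001, -3.019]
force: [-7.1, 0.9, 11.5]
grip_width: 21.4
grasp_force: 82.6
```

move_arm --commands "0 0 -0.01 0; 0 0 -0.02 0; 0 0 -0.025 0; 0 0 -0.025 0; 0 0 -0.025 0; 0 0 -0.025 0; 0 0 -0.025 0; 0 0 -0.025 0"

```text
time: 15.6
tcp_pos: [480.0, -21.8, 57.6]
eef_rot: [-3.142, -0.0, -3.02]
force: [-3.0, 0.4, 4.6]
grip_width: 21.7
grasp_force: 82.0
```

Now I'll open in two stages and retreat straight up.

move_arm --commands "0 0 0 0; 0 0 0 0; 0 0 0 0; 0 0 0 0; 0 0 0 0; 0 0 0 0; 0 0 0 0; 0 0 0 0" --hand 0.2

```text
time: 16.4
tcp_pos: [480.0, -21.8, 57.3]
eef_rot: [3.142, 0.0, -3.02]
force: [-0.1, 0.6, 0.1]
grip_width: 51.3
grasp_force: 0.0
```

move_arm --commands "0 0 -0.1 0; 0 0 -0.3 0; 0 0 -0.6 0; 0 0 -0.9 0; 0 0 -1.3 0; 0 0 -1.7 0; 0 0 -2 0; 0 0 -2.2 0"

```text
time: 17.2
tcp_pos: [480.8, -22.0, 169.6]
eef_rot: [-3.14, 0.003, -3.019]
force: [0.7, -1.5, 0.3]
grip_width: 51.6
grasp_force: 0.0
```

move_arm --commands "0 0 0 0; 0 0 0 0; 0 0 0 0; 0 0 0 0; 0 0 0 0; 0 0 0 0; 0 0 0 0; 0 0 0 0"

```text
time: 18.0
tcp_pos: [480.0, -21.8, 167.3]
eef_rot: [-3.142, -0.0, -3.02]
force: [-0.9, 0.8, -0.0]
grip_width: 51.5
grasp_force: 0.0
```

```bash
python3 - <<'E'
from h import *
im,d,f,cx,cy,M,c=cam("wrist");P=pts(d,f,cx,cy,M);z=P[...,2]
near=np.hypot(P[...,0]-479.8,P[...,1]+21.8)
q=P[(d>0)&(z>70)&(z<95)&(near<20)];print("head top z",np.percentile(q[:,2],[50,90,97]),q.mean(0))
q=P[(d>0)&(z>45)&(z<53)&(near<40)];print("stop z",np.median(q[:,2]))
a=cam("scene")[0][190:320,190:390];cv2.imwrite("pics/f.png",np.vstack([cv2.resize(a,(640,416))[:300],cv2.resize(im[120:420,100:540],(640,300))]))
E
```

```text
head top z [82.6043509  85.10895327 85.6643874 ] [478.34985748 -21.32295013  82.09722412]
stop z 48.68432110585775
```

View pics/f.png

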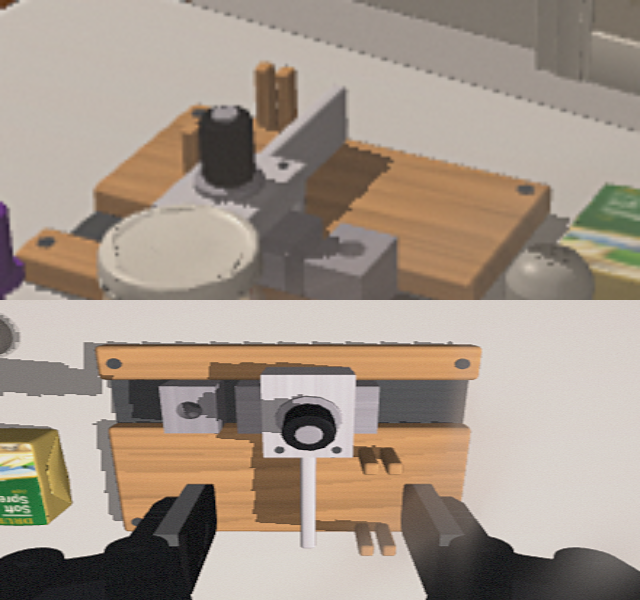

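The pin stands upright over the far socket with its flange at (228,185) flat on the stop. The button is 37 mm above the stop, as it should be when home, and the gripper is clear. Handing in.

```bash
python3 -c "
from bench import manip
print(manip.finish_job())"
```

```text
the job is handed in; nothing more can be done
None
```

The job is handed in at about 18 s: the stop sits at the far socket, about 60 mm along, with the pin pushed home, holding against a gentle 5 N pull, and released.

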